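Close the clay damp box with its tilt-in lid board

TASK

Close the damp box, the open wooden box with the clay inside, with the loose plywood lid board that has a grip block on top. Tilt the board, slip one end in under the wide batten, lower the other end past the narrow batten until the board lies flat on the ledges, grip block up, then slide it fully home against the end wall under the narrow batten so that both battens hold it in; let go. Leave the other things on the table where they are.

Things in the scene. Friction and masses are not known exactly. Their poses are not given: they have to be found in the camera images.
- damp_box: Heavy open-topped brown wooden box, does not move; outside 252 long (x) x 180 wide (y) x 106 high. Origin: centre of its underside; z up, x lengthwise (within 0.5 rad of the robot's x). Walls 12 thick; inside x runs from -114 to +114, y from -78 to +78. A battened mouth: opening 170 long x 156 wide. A grey clay slab lies inside, below z = 42.
- ledges (a point): Centre of the plane of the two ledges that carry the board, 60 above the box's underside. The ledges, 22 wide, run along both long side walls inside the box, for its whole length.
- wide_batten (a point): Middle of the inner lower edge of the wide batten, at x = -70, z = 94 in the box's frame. The batten lies across the mouth at the box's -x end, reaches 44 in from that end wall, is 12 thick, its top level with the walls at z = 106.
- narrow_batten (a point): Middle of the inner lower edge of the narrow batten, at x = +100, z = 94 in the box's frame. It lies across the mouth at the box's +x end, reaches 14 in from that end wall, is 12 thick, top at z = 106. With the board home, its end touches the +x end wall and its centre is at x = +14.
- lid_board: Loose plywood board 200 (x) x 140 (y) x 9 thick, 0.2 to 0.4 kg, starting flat on the table, grip block up. Origin: centre of its underside, z up through the board. In the middle of its top stands a wooden grip block 60 long (x) x 22 wide (y) x 45 high (top 54 above the origin), on which it is held, normally across the 22. Both ends are alike; either way round is right.
- lid_end_1 (a point): Middle of the board's +x end face (100 in x from the board's origin, at mid thickness, 4.5 above the underside).
- lid_end_2 (a point): Middle of the board's -x end face (-100 in x from the board's origin, at mid thickness, 4.5 above the underside).
- modelling_stick: Bystander: flat dark wooden modelling stick, 170 x 16 x 8, between box and board. Origin: centre of underside, long axis x.
- sponge: Bystander: yellowish sponge, 60 x 44 x 28, between box and board, towards the far side. Origin: centre of underside.
- water_cup: Bystander: white cup, 76 across, 85 high. Origin: centre of underside.
- mallet: Bystander: mallet with a wooden handle and black head lying on the left side of the table. Its long axis is x, head to +x.
- clay_relief: Bystander: grey clay relief on a plywood board, 120 x 180, 48 high, at the far edge. Origin: centre of underside.
- spray_bottle: Bystander: clear spray bottle with green head, 72 across, 191 high, at the far edge. Origin: centre of underside.
- guide_strip: Bystander: flat wooden strip, 340 x 32 x 10, on the right side of the table. Origin: centre of underside, long axis x.
Mind the look-alikes: they are no part of the job. What is shaped like the lid_board but orange is not meant.

How it is judged:
On the way:
1. One end of the board is in under the wide batten while the other end is still up at the batten's height or above (((x of lid_end_1 in the frame of damp_box below -0.072 m and z of lid_end_1 in the frame of damp_box below 0.093 m and z of lid_end_2 in the frame of damp_box above 0.09 m) or (x of lid_end_2 in the frame of damp_box below -0.072 m and z of lid_end_2 in the frame of damp_box below 0.093 m and z of lid_end_1 in the frame of damp_box above 0.09 m))), for 0.05 s.
At the end, for the whole second after the job is handed in: The board lies at rest, flat (within 2 degrees) with the grip block up, on the ledges (underside within 4 mm of the ledge tops), inside the walls and lengthwise in the box (within 0.1 rad), its end within 6 mm of the end wall under the narrow batten, so that both battens overlap it (x of lid_board in the frame of damp_box between 0.008 and 0.018 m and z of lid_board in the frame of damp_box between 0.056 and 0.064 m and angle between lid_board's own z axis and vertical below 0.035 rad and y of lid_board in the frame of damp_box between -0.015 and 0.015 m and angle between the x axis of lid_board and the x axis of damp_box, either way round below 0.1 rad and linear speed of lid_board below 0.01 m/s); the robot touches nothing.
It fails at once if One of the bystanders (stick, sponge, cup, mallet, relief, bottle, strip) is shifted by more than 30 mm (distance of any of modelling_stick, sponge, water_cup, mallet, clay_relief, spray_bottle, guide_strip from where it was at the start of the episode above 0.03 m).
It also fails if it takes over 48 s, if anything falls off the work surface, if the arm or the gripper's body presses on something with over 40 N, if the wrist force passes 120 N, or if a joint passes its speed limit or range.

ROBOT

A 6-joint arm with a two-finger parallel gripper is mounted at the origin on the work surface. World frame = base frame: x ahead of the robot, y to its left, z up, the work surface at z = 0. Lengths are in m, angles in rad, forces in N, time in s.
With the tool pointing down it reaches from about 0.25 to 0.775 m from the base axis. Payload 4 kg.
Tool frame: the origin (TCP) lies at the very end of the fingers, on their centre line; the grasp point (between the pads) lies 19 mm behind it; z points along the fingers, y is the line along which they close (so a half turn about z gives the same grasp; the last joint's range is limited). The gripper opens to 94 mm and grips with 3 to 60 N. Pads are 16 mm wide; open, the fingers measure 119 mm over their backs; the gripper's body (75 mm by 177 mm) begins 78 mm behind the grasp point.
Start: joints at [-1.402, 0.087, 1.371, -0, 1.684, -0.103], TCP at [0.148, -0.53, 0.206] pointing down, gripper open.
Joint ranges: [-3.1, 3.1], [-0.76, 2.03], [0.27, 2.55], [-1.08, 4.22], [0.17, 2.65], [-2.57, 2.57]. Speed limits (rad/s): [2.79, 2.79, 3.14, 3.14, 3.14, 3.14].

INTERFACE

Orientations are given as a rotation vector (axis times angle).
In Python, from plant import robot gives the robot as it stands.
- The arm moves only by the tool play_rows, never from a script. Its argument "moves" is a list of rows, each an object with "delta_pos": the shift along the tool's x, y, z in mm, a list of three; "rotation": the turn, a rotation vector about the tool's x, y, z in rad, a list of three. A call has 1 to 8 rows; each row shifts and turns the commanded pose from where the row before left it, along the tool's axes as they then stand; what a row does not reach is not made up. A row lasts 1/12 s, in which the tool goes at most 41.7 mm and 7.16 degrees, less where a joint would pass 70% of its speed; a pose out of reach is approached as far as the arm can. A call is refused whole if a number of a shift passes 41.7 or a number of a turn 0.125, either way. A call with a gripper value outside its range is refused whole. "fingers" is the closure, from -1 (fully open) to 1 (shut), set as the call begins (left out, the last holds). The fingers move at their own pace and stop on an object; "force" is the grip in N (left out, the last holds). Time passes only in rows, so rows that do not move let the fingers close. It gives the time, the measured TCP pose, the force, the opening and the grip force at its end, in the units of the state.
- robot.get_state(): the state, without advancing time (a new reading comes with each control period).
- robot.read_camera(name): name is "scene" or "top" or "wrist"; returns the picture (420x560x3 uint8, red, green, blue); there is no depth.
- robot.camera_params(name): a dict with "intrinsics" (3x3 intrinsics, pixels), "view" (4x4, takes a point from world to camera coordinates). Camera axes: x right, y down, z forward; pixel columns grow to the right and rows downward; lengths in m; the calibration is good to about 2 mm. A picture is of the moment at which its call begins: read the wrist's pose just before it. camera_params takes no time and is no camera call; for the wrist camera it gives the pose at the moment of the call.
- robot.finish_job(): hands the job in; it is judged then, once.
The state is a dict: "clock": time; "joint_pos": joint angles; "joint_vel": joint speeds; "joint_torque": joint torques, N m; "ee_pos": TCP position; "orientation": TCP orientation; "contact_force": force on the tool from outside, world axes, zero at the start; "moment": the same for the moment, N m; "grip_width": finger opening in m; "grasp_force": force on a finger pad.
Only numpy, scipy, OpenCV 4.12 (cv2) and the standard library are available. Lean on these libraries where they do the work, as an engineer would, in place of code of your own. Each camera call takes 0.05 s, during which the arm holds its last target. There are 200 camera calls.

## Working session

There is one attempt and no reset: what is moved stays moved. The work goes in short steps, Python scripts to look and compute and a tool call to move; the robot and the scene stay as the last step left them, time stands still between calls to the robot, and variables do not carry over. Pictures are saved under pics/ and viewed, at most 10 in all, crops included, and the job is handed in when it is done.

Besides the shell and the picture viewer there is one more tool, called after ">>>" by a JSON object that holds its "fn" and its "kwargs". play_rows: Moves the arm, as the interface text tells. Its arguments: {"type":"object","properties":{"moves":{"type":"array"},"fingers":{"type":"number"},"force":{"type":"number"}},"required":["moves"]}

```bash
ls; mkdir -p pics; python3 - <<'E'
from plant import robot
import cv2
for n in("scene","top"):
    cv2.imwrite(f"pics/{n}0.png",robot.read_camera(n)[:,:,::-1]); p=robot.camera_params(n); print(n,p)
s=robot.get_state(); print({k:s[k] for k in("clock","ee_pos","orientation","grip_width")})
E
```

```text
pics
scene {'intrinsics': array([[435.47209045,   0.        , 281.3669092 ],
       [  0.        , 435.47209045, 210.28704616],
       [  0.        ,   0.        ,   1.        ]]), 'view': array([[ 0.28506932,  0.95824624,  0.02235218, -0.14443304],
       [ 0.60310931, -0.161197  , -0.78120079, -0.23742923],
       [-0.74497962,  0.23617719, -0.62387955,  1.80024869],
       [ 0.        ,  0.        ,  0.        ,  1.        ]])}
top {'intrinsics': array([[407.13080492,   0.        , 281.8327713 ],
       [  0.        , 407.13080492, 216.62871901],
       [  0.        ,   0.        ,   1.        ]]), 'view': array([[ 0.01461144, -0.9998231 ,  0.01184346,  0.00389894],
       [-0.99531059, -0.01567618, -0.09545196,  0.52511622],
       [ 0.09562074, -0.01039323, -0.99536358,  1.13812491],
       [ 0.        ,  0.        ,  0.        ,  1.        ]])}
{'clock': 0.1, 'ee_pos': array([ 0.14757829, -0.52932986,  0.20443268]), 'orientation': array([-3.11068157e+00, -4.25361520e-01,  9.23867859e-05]), 'grip_width': 0.0940797508392907}
```

View pics/top0.png

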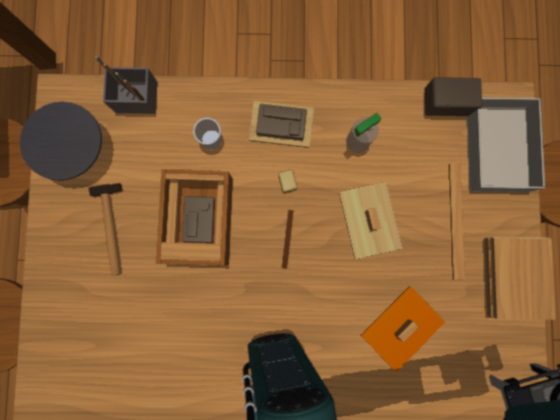

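View pics/scene0.png

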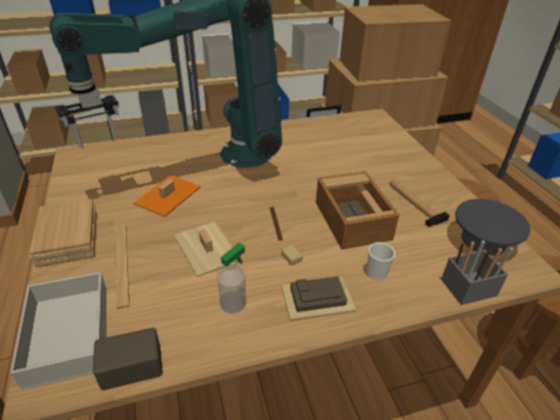

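The top view shows image-up as +x and image-left as +y. The box is at about (195,218), with its wide batten at the near end (row ~253). The plywood lid is at (371,220), and the orange look-alike at (402,328).

```bash
cat > h.py <<'E'
import numpy as np, cv2
from plant import robot
from scipy.spatial.transform import Rotation as R
def ray(p,uv,z):
    K,V=p["intrinsics"],p["view"]; uv=np.atleast_2d(uv).astype(float)
    d=np.c_[uv,np.ones(len(uv))]@np.linalg.inv(K).T@V[:3,:3]
    o=-V[:3,:3].T@V[:3,3]; return o+d*((z-o[2])/d[:,2])[:,None]
def proj(p,X):
    X=np.atleast_2d(X); c=X@p["view"][:3,:3].T+p["view"][:3,3]; q=c@p["intrinsics"].T; return q[:,:2]/q[:,2:]
E
python3 - <<'E'
from h import *
im=cv2.imread("pics/top0.png"); p=robot.camera_params("top")
hsv=cv2.cvtColor(im,cv2.COLOR_BGR2HSV)
for u,v in[(360,205),(385,235),(340,260),(320,220),(371,215)]: print(u,v,hsv[v,u])
a=cv2.resize(im[160:275,145:240],None,fx=5,fy=5,interpolation=cv2.INTER_CUBIC)
cv2.imwrite("pics/box.png",a)
m=cv2.inRange(hsv,(15,60,140),(30,150,255)); m[:, :335]=0;m[:,408:]=0;m[:175]=0;m[265:]=0
m=cv2.morphologyEx(m,cv2.MORPH_OPEN,np.ones((3,3)))
c=max(cv2.findContours(m,0,2)[0],key=cv2.contourArea); r=cv2.minAreaRect(c); b=cv2.boxPoints(r)
P=ray(p,b,.009); print(cv2.contourArea(c),b,P, np.linalg.norm(np.diff(P,axis=0),axis=1),P.mean(0))
E
```

```text
360 205 [ 20 118 180]
385 235 [ 21 116 180]
340 260 [ 15 152 154]
320 220 [ 15 149 168]
371 215 [ 16 146 177]
3908.0 [[336.70966 259.6798 ]
 [338.28113 174.82002]
 [407.10938 176.09464]
 [405.5379  260.9544 ]] [[ 0.40481475 -0.14772975  0.009     ]
 [ 0.65221899 -0.15191538  0.009     ]
 [ 0.65186058 -0.35429671  0.009     ]
 [ 0.40404299 -0.34607694  0.009     ]] [0.24743965 0.20238164 0.24795387] [ 0.52823433 -0.25000469  0.009     ]
```

View pics/box.png

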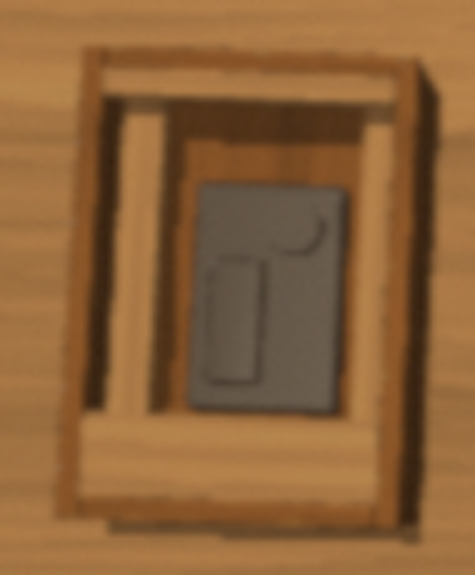

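The crop shows the box-top corners at crop (84,47), (415,58), (402,528) and (57,515), with the wide batten at the bottom (robot side, −x) and the narrow batten at the top. Next I'll compute the poses.

```bash
python3 - <<'E'
from h import *
im=cv2.imread("pics/top0.png"); p=robot.camera_params("top")
hsv=cv2.cvtColor(im,cv2.COLOR_BGR2HSV)
q=np.array([[84,47],[415,58],[402,528],[57,515]])/5+[145,160]-.4
P=ray(p,q,.106); print(P.round(3),np.linalg.norm(P-np.roll(P,1,0),axis=1).round(3),P.mean(0)); d=P[0]+P[1]-P[2]-P[3]; print("box yaw",np.arctan2(d[1],d[0]))
m=cv2.inRange(hsv,(15,50,140),(30,135,255)); m[:, :335]=0;m[:,408:]=0;m[:175]=0;m[265:]=0
m=cv2.morphologyEx(m,cv2.MORPH_OPEN,np.ones((5,5)))
c=max(cv2.findContours(m,0,2)[0],key=cv2.contourArea); r=cv2.minAreaRect(c); b=cv2.boxPoints(r)
P=ray(p,b,.009); print(r,P.round(3), np.linalg.norm(P-np.roll(P,1,0),axis=1),P.mean(0))
e=P-np.roll(P,1,0); e=e[np.argmax(np.linalg.norm(e,axis=1))]; print("lid yaw",np.arctan2(e[1],e[0]))
s=robot.get_state(); print(R.from_rotvec(s["orientation"]).as_matrix().round(3))
cv2.imwrite("pics/m.png",m)
w=robot.camera_params("wrist"); T=np.eye(4);T[:3,:3]=R.from_rotvec(s["orientation"]).as_matrix();T[:3,3]=s["ee_pos"]; print((w["view"]@T).round(3),w["intrinsics"])
E
```

```text
[[0.64  0.337 0.106]
 [0.637 0.16  0.106]
 [0.387 0.16  0.106]
 [0.391 0.341 0.106]] [0.249 0.177 0.25  0.181] [0.51388939 0.24937572 0.106     ]
box yaw -0.006838927545074117
((370.4227600097656, 219.87554931640625), (70.5516128540039, 48.7792854309082), 76.60750579833984) [[ 0.604 -0.153  0.009]
 [ 0.639 -0.292  0.009]
 [ 0.44  -0.337  0.009]
 [ 0.405 -0.2    0.009]] [0.20413155 0.14379003 0.20500646 0.14153108] [ 0.52194558 -0.24548194  0.009     ]
lid yaw -2.9187412235418497
[[ 0.963  0.268 -0.   ]
 [ 0.268 -0.963  0.002]
 [ 0.    -0.002 -1.   ]]
[[ 0.001  1.    -0.     0.   ]
 [-0.963  0.001 -0.269  0.028]
 [-0.269  0.     0.963  0.194]
 [ 0.     0.     0.     1.   ]] [[309.46741011   0.         280.82597147]
 [  0.         309.46741011 210.21453747]
 [  0.           0.           1.        ]]
```

>>> {"fn": "play_rows", "kwargs": {"moves": [{"delta_pos": [36.3, -14.4, 0], "rotation": [0, 0, 0]}, {"delta_pos": [36.3, -14.4, 0], "rotation": [0, 0, 0]}, {"delta_pos": [36.3, -14.4, 0], "rotation": [0, 0, 0]}, {"delta_pos": [36.3, -14.4, 0], "rotation": [0, 0, 0]}, {"delta_pos": [36.3, -14.4, 0], "rotation": [0, 0, 0]}, {"delta_pos": [36.3, -14.4, 0], "rotation": [0, 0, 0]}, {"delta_pos": [36.3, -14.4, 0], "rotation": [0, 0, 0]}], "fingers": -1, "force": 40}}

```text
clock: 0.68
ee_pos: [0.3664, -0.3629, 0.205]
orientation: [-3.112, -0.425, 0.001]
contact_force: [0.4, -1.3, 0.1]
grip_width: 0.0942
grasp_force: 0.0
```

>>> {"fn": "play_rows", "kwargs": {"moves": [{"delta_pos": [36.3, -14.4, 0], "rotation": [0, 0, 0]}, {"delta_pos": [36.3, -14.4, 0], "rotation": [0, 0, 0]}, {"delta_pos": [36.3, -14.4, 0], "rotation": [0, 0, 0]}, {"delta_pos": [36.3, -14.4, 0], "rotation": [0, 0, 0]}, {"delta_pos": [36.3, -14.4, 0], "rotation": [0, 0, 0]}, {"delta_pos": [0, 0, 0], "rotation": [0, 0, 0.048]}, {"delta_pos": [0, 0, 0], "rotation": [0, 0, 0]}, {"delta_pos": [0, 0, 0], "rotation": [0, 0, 0]}]}}

```text
clock: 1.35
ee_pos: [0.5206, -0.2462, 0.2048]
orientation: [-3.121, -0.354, 0.002]
contact_force: [0.0, -1.0, -0.1]
grip_width: 0.0939
grasp_force: 0.0
```

```bash
cat > w.py <<'E'
from h import *
import sys
s=robot.get_state(); p=robot.camera_params("wrist"); im=robot.read_camera("wrist")[:,:,::-1]; cv2.imwrite(sys.argv[1],im)
np.savez(sys.argv[1]+".npz",K=p["intrinsics"],V=p["view"])
M=R.from_rotvec(s["orientation"]).as_matrix(); print(s["clock"],s["ee_pos"].round(4),M.round(3).tolist(),s["grip_width"],s["contact_force"].round(1))
E
python3 w.py pics/w1.png
```

```text
1.35 [ 0.5206 -0.2462  0.2048] [[0.975, 0.224, -0.002], [0.224, -0.975, 0.0], [-0.001, -0.001, -1.0]] 0.09390254702319911 [ 0.  -1.  -0.1]
```

View pics/w1.png

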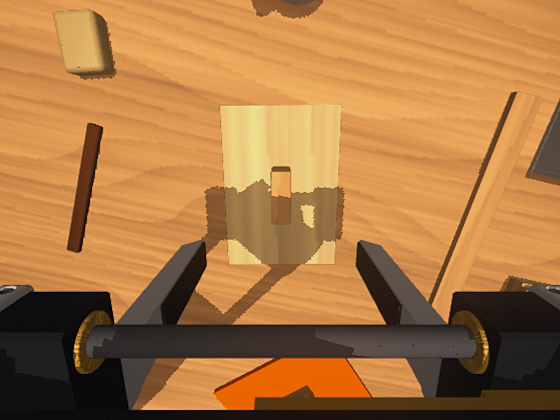

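The wrist view shows the lid corners at about (221,106), (341,105), (334,264) and (229,264). The block is at about (281,190), between the fingers.

```bash
python3 - <<'E'
from h import *
z=np.load("pics/w1.png.npz"); p=dict(intrinsics=z["K"],view=z["V"])
P=ray(p,[[221,106],[341,105],[334.5,264.5],[229,264.5]],.009); print(P.round(4),np.linalg.norm(P-np.roll(P,1,0),axis=1).round(3),P.mean(0)); d=P[0]+P[1]-P[2]-P[3]; print("yaw",np.arctan2(d[1],d[0]))
s=robot.get_state(); M=R.from_rotvec(s["orientation"]).as_matrix(); print("shift in tool mm",(M.T@(P.mean(0)-s["ee_pos"])*1000).round(1))
E
```

```text
[[ 0.6016 -0.1567  0.009 ]
 [ 0.6336 -0.2908  0.009 ]
 [ 0.4391 -0.3375  0.009 ]
 [ 0.4077 -0.2015  0.009 ]] [0.199 0.138 0.2   0.14 ] [ 0.5204986  -0.24665697  0.009     ]
yaw 0.23140937192350577
shift in tool mm [4.00e-01 1.00e-01 1.96e+02]
```

>>> {"fn": "play_rows", "kwargs": {"moves": [{"delta_pos": [0, 0, 38], "rotation": [0, 0, -0.006]}, {"delta_pos": [0, 0, 38], "rotation": [0, 0, 0]}, {"delta_pos": [0, 0, 38], "rotation": [0, 0, 0]}, {"delta_pos": [0, 0, 38], "rotation": [0, 0, 0]}, {"delta_pos": [0, 0, 20], "rotation": [0, 0, 0]}, {"delta_pos": [0, 0, 18], "rotation": [0, 0, 0]}, {"delta_pos": [0, 0, 0], "rotation": [0, 0, 0]}]}}

```text
clock: 1.98
ee_pos: [0.5174, -0.2463, 0.0113]
orientation: [-3.117, -0.357, 0.009]
contact_force: [0.4, -0.2, 0.4]
grip_width: 0.0939
grasp_force: 0.0
```

>>> {"fn": "play_rows", "kwargs": {"moves": [{"delta_pos": [0, 0, 0], "rotation": [0, 0, 0]}, {"delta_pos": [0, 0, 0], "rotation": [0, 0, 0]}, {"delta_pos": [0, 0, 0], "rotation": [0, 0, 0]}, {"delta_pos": [0, 0, 0], "rotation": [0, 0, 0]}, {"delta_pos": [0, 0, 0], "rotation": [0, 0, 0]}, {"delta_pos": [0, 0, 0], "rotation": [0, 0, 0]}], "fingers": 1, "force": 50}}

```text
clock: 2.48
ee_pos: [0.5213, -0.2467, 0.0164]
orientation: [3.12, 0.36, 0.002]
contact_force: [0.2, -0.7, -0.0]
grip_width: 0.0573
grasp_force: 0.0
```

>>> {"fn": "play_rows", "kwargs": {"moves": [{"delta_pos": [0, 0, 0], "rotation": [0, 0, 0]}, {"delta_pos": [0, 0, 0], "rotation": [0, 0, 0]}, {"delta_pos": [0, 0, 0], "rotation": [0, 0, 0]}, {"delta_pos": [0, 0, 0], "rotation": [0, 0, 0]}, {"delta_pos": [0, 0, 0], "rotation": [0, 0, 0]}, {"delta_pos": [0, 0, 0], "rotation": [0, 0, 0]}, {"delta_pos": [0, 0, 0], "rotation": [0, 0, 0]}, {"delta_pos": [0, 0, 0], "rotation": [0, 0, 0]}]}}

```text
clock: 3.15
ee_pos: [0.5208, -0.2463, 0.0154]
orientation: [-3.121, -0.36, 0.0]
contact_force: [0.6, 0.7, -0.6]
grip_width: 0.022
grasp_force: 50.0
```

>>> {"fn": "play_rows", "kwargs": {"moves": [{"delta_pos": [0, 0, -20], "rotation": [0, 0, 0]}, {"delta_pos": [0, 0, -36], "rotation": [0, 0, 0]}, {"delta_pos": [0, 0, -36], "rotation": [0, 0, 0]}, {"delta_pos": [0, 0, -36], "rotation": [0, 0, 0]}, {"delta_pos": [0, 0, -36], "rotation": [0, 0, 0]}, {"delta_pos": [0, 0, -36], "rotation": [0, 0, 0.08]}, {"delta_pos": [0, 0, 0], "rotation": [0, 0, 0.08]}, {"delta_pos": [0, 0, 0], "rotation": [0, 0, 0.078]}]}}

```text
clock: 3.82
ee_pos: [0.522, -0.2472, 0.2186]
orientation: [3.138, -0.019, 0.008]
contact_force: [-0.1, 0.4, -4.9]
grip_width: 0.0217
grasp_force: 50.0
```

>>> {"fn": "play_rows", "kwargs": {"moves": [{"delta_pos": [0, -25, 0], "rotation": [0, 0, 0]}, {"delta_pos": [0, -38, 0], "rotation": [0, 0, 0]}, {"delta_pos": [0, -38, 0], "rotation": [0, 0, 0]}, {"delta_pos": [0, -38, 0], "rotation": [0, 0, 0]}, {"delta_pos": [0, -38, 0], "rotation": [0, 0, 0]}, {"delta_pos": [0, -38, 0], "rotation": [0, 0, 0]}, {"delta_pos": [0, -38, 0], "rotation": [0, 0, 0]}, {"delta_pos": [0, -25, 0], "rotation": [0, 0, 0]}]}}

```text
clock: 4.48
ee_pos: [0.522, 0.0349, 0.2142]
orientation: [-3.14, 0.009, 0.004]
contact_force: [0.8, 0.2, -3.5]
grip_width: 0.0219
grasp_force: 50.0
```

>>> {"fn": "play_rows", "kwargs": {"moves": [{"delta_pos": [0, 0, 0], "rotation": [0, 0, 0]}, {"delta_pos": [0, 0, 0], "rotation": [0, 0, 0]}, {"delta_pos": [0, 0, 0], "rotation": [0, 0, 0]}]}}

```text
clock: 4.73
ee_pos: [0.5228, 0.0311, 0.2145]
orientation: [3.141, -0.013, -0.003]
contact_force: [0.6, -0.1, -3.3]
grip_width: 0.0216
grasp_force: 50.0
```

```bash
python3 w.py pics/w2.png
```

```text
4.7333 [0.5228 0.0311 0.2145] [[1.0, -0.008, -0.002], [-0.008, -1.0, -0.001], [-0.002, 0.001, -1.0]] 0.021628214848562442 [ 0.6 -0.1 -3.3]
```

View pics/w2.png

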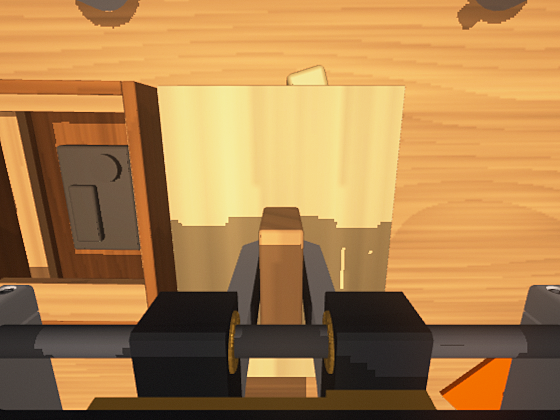

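The lid hangs straight in the grip. The box's +x/−y top corner is at about (135,81), the narrow batten's inner edge at row ~111, and the wide batten's inner top edge at row ~281.

```bash
python3 - <<'E'
from h import *
z=np.load("pics/w2.png.npz"); p=dict(intrinsics=z["K"],view=z["V"])
im=cv2.imread("pics/w2.png"); cv2.imwrite("pics/w2c.png",cv2.resize(im[70:300,0:180],None,fx=3.5/1.35,fy=3.5/1.35,interpolation=cv2.INTER_CUBIC))
P=ray(p,[[135.5,81.5],[10,80],[80,111.5],[80,281]],.106); print(P.round(4))
b=np.array([.5139,.2494]);yaw=-.007;c,s=np.cos(yaw),np.sin(yaw)
X=[(*(b+np.array([[c,-s],[s,c]])@q),.106) for q in [(.126,-.09),(-.126,-.09),(.1,-.05),(-.07,-.05)]]; print(np.round(X,4),proj(p,X).round(1))
# lid corners in tool
E
```

```text
[[0.6382 0.156  0.106 ]
 [0.6402 0.264  0.106 ]
 [0.6139 0.2084 0.106 ]
 [0.4476 0.2389 0.106 ]]
[[0.6393 0.1585 0.106 ]
 [0.3873 0.1603 0.106 ]
 [0.6135 0.1987 0.106 ]
 [0.4436 0.1999 0.106 ]] [[132.4  80.2]
 [162.8 330.7]
 [ 91.  111.8]
 [118.4 284.3]]
```

View pics/w2c.png

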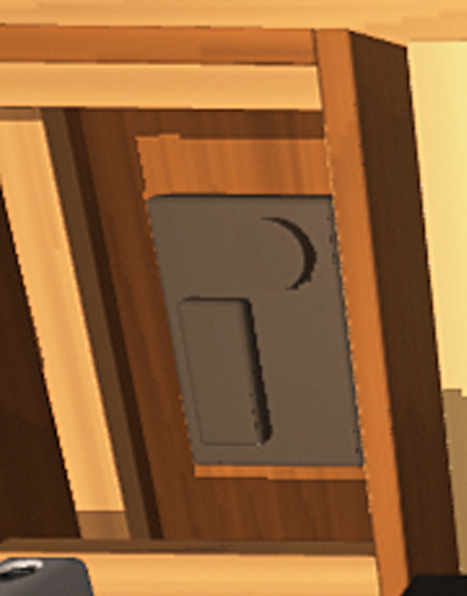

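The corner and edge rays agree with the top view: box at (0.5137, 0.2493), yaw −0.018. Moving over it and tilting.

>>> {"fn": "play_rows", "kwargs": {"moves": [{"delta_pos": [0, -18, 0], "rotation": [0, 0, 0.01]}, {"delta_pos": [3, -36, 0], "rotation": [0, 0, 0]}, {"delta_pos": [3, -36, 0], "rotation": [0, 0, 0]}, {"delta_pos": [3, -36, 0], "rotation": [0, 0, 0]}, {"delta_pos": [3, -36, 0], "rotation": [0, 0, 0]}, {"delta_pos": [3, -36, 0], "rotation": [0, 0, 0]}, {"delta_pos": [3, -20, 0], "rotation": [0, 0, 0]}]}}

```text
clock: 5.37
ee_pos: [0.5452, 0.2514, 0.2147]
orientation: [-3.14, 0.028, 0.002]
contact_force: [0.2, -0.4, -3.6]
grip_width: 0.0214
grasp_force: 50.0
```

>>> {"fn": "play_rows", "kwargs": {"moves": [{"delta_pos": [0, 0, 0], "rotation": [0, 0.07, 0]}, {"delta_pos": [0, 0, 0], "rotation": [0, 0.07, 0]}, {"delta_pos": [0, 0, 0], "rotation": [0, 0.07, 0]}, {"delta_pos": [0, 0, 0], "rotation": [0, 0.07, 0]}, {"delta_pos": [0, 0, 0], "rotation": [0, 0.07, 0]}, {"delta_pos": [0, 0, 0], "rotation": [0, 0, 0]}, {"delta_pos": [0, 0, 0], "rotation": [0, 0, 0]}, {"delta_pos": [0, 0, 0], "rotation": [0, 0, 0]}]}}

```text
clock: 6.03
ee_pos: [0.5456, 0.2483, 0.2156]
orientation: [3.09, -0.031, 0.545]
contact_force: [-0.8, -0.2, -3.4]
grip_width: 0.0218
grasp_force: 50.0
```

```bash
cat > g.py <<'E'
from h import *
import sys
B=np.array([.5137,.2493,0]); RB=R.from_euler("z",-.018).as_matrix()
s=robot.get_state(); M=R.from_rotvec(s["orientation"]).as_matrix(); t=s["ee_pos"]
D=np.diag([1,-1,-1.]); Q=RB.T@M@D        # lid orientation in the box frame
O=RB.T@(t-B)+Q@[0,0,-.0155]; f=lambda a:(O+Q@a)*1000
th=np.arctan2(Q[2,0],Q[0,0])
print("clock",s["clock"],"F",s["contact_force"].round(1),"tilt",th.round(4),"yaw",np.arctan2(Q[1,0],Q[0,0]).round(4),"roll",Q[2,1].round(4),"O",f([0,0,0]).round(1),"low end bottom",f([-.1,0,0]).round(1),"high end",f([.1,0,0]).round(1))
# args: xb zb (mm) at tilt th2, low end bottom corner; rows of tool delta, turn first (about the TCP) then shift
if len(sys.argv)>2:
    xb,zb,th2=map(float,sys.argv[1:4]); n=int(sys.argv[4]) if len(sys.argv)>4 else 1
    c=lambda x,z,a:np.array([x/1e3+.1*np.cos(a),0,z/1e3+.1*np.sin(a)])+.0155*np.array([-np.sin(a),0,np.cos(a)])
    e=O+Q@[-.1,0,0]; e*=1000; M0=M; prev=t
    for i in range(1,n+1):
        k=i/n; a=th+(th2-th)*k; T=B+RB@c(e[0]+(xb-e[0])*k,e[2]+(zb-e[2])*k,a)
        if n==1 or i<=n: T=T+RB@[0,(RB.T@(prev-B))[1]*(1-1/n if n>1 else 0),0] if n>1 else T
        print("row",(M0.T@(T-prev)*1000).round(1),"turn y",round((th2-th)/n,4))
        M0=M0@R.from_euler("y",(th2-th)/n).as_matrix(); prev=T
E
python3 g.py -58 66 0.349
```

```text
clock 6.0333 F [-0.8 -0.2 -3.4] tilt 0.3489 yaw -0.0018 roll -0.0001 O [ 37.2  -0.4 201. ] low end bottom [-56.8  -0.2 166.9] high end [131.2  -0.6 235.2]
row [-35.6  -0.4  94.3] turn y 0.0001
```

>>> {"fn": "play_rows", "kwargs": {"moves": [{"delta_pos": [-7, 0, 18.8], "rotation": [0, 0, 0]}, {"delta_pos": [-7, 0, 18.8], "rotation": [0, 0, 0]}, {"delta_pos": [-7, 0, 18.8], "rotation": [0, 0, 0]}, {"delta_pos": [-7, 0, 18.8], "rotation": [0, 0, 0]}, {"delta_pos": [-7.6, -0.4, 19], "rotation": [0, 0, 0]}, {"delta_pos": [0, 0, 0], "rotation": [0, 0, 0]}, {"delta_pos": [0, 0, 0], "rotation": [0, 0, 0]}, {"delta_pos": [0, 0, 0], "rotation": [0, 0, 0]}]}}

```text
clock: 6.7
ee_pos: [0.5456, 0.2497, 0.1165]
orientation: [3.09, -0.03, 0.55]
contact_force: [0.4, 0.0, -2.8]
grip_width: 0.0217
grasp_force: 50.0
```

```bash
python3 g.py -106 66 0.349; python3 w.py pics/w3.png
```

```text
clock 6.7 F [ 0.4  0.  -2.8] tilt 0.3521 yaw -0.0013 roll 0.0008 O [ 37.2   1.  101.9] low end bottom [-56.7   1.1  67.4] high end [131.    0.9 136.4]
row [-46.7   1.  -15.4] turn y -0.0031
6.7 [0.5456 0.2497 0.1165] [[0.938, -0.019, 0.345], [-0.018, -1.0, -0.006], [0.345, -0.001, -0.939]] 0.021672614009133565 [ 0.4  0.  -2.8]
```

View pics/w3.png

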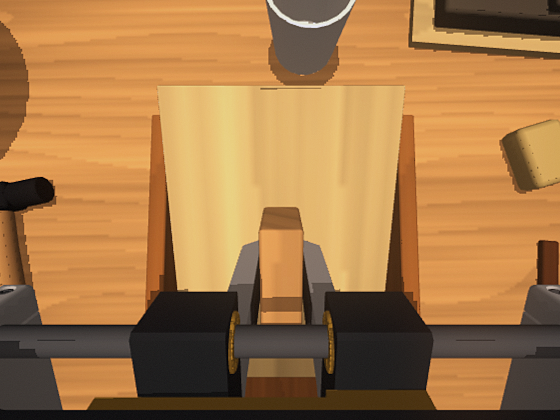

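The lid sits centred between the side walls: outer wall edges at columns 152/413, lid edges at 159/402. Sliding in under the wide batten.

>>> {"fn": "play_rows", "kwargs": {"moves": [{"delta_pos": [-7.8, 0, -2.6], "rotation": [0, 0, 0]}, {"delta_pos": [-7.8, 0, -2.6], "rotation": [0, 0, 0]}, {"delta_pos": [-7.8, 0, -2.6], "rotation": [0, 0, 0]}, {"delta_pos": [-7.8, 0, -2.6], "rotation": [0, 0, 0]}, {"delta_pos": [-7.8, 0, -2.6], "rotation": [0, 0, 0]}, {"delta_pos": [-7.8, 0, -2.6], "rotation": [0, 0, 0]}, {"delta_pos": [0, 0, 0], "rotation": [0, 0, 0]}, {"delta_pos": [0, 0, 0], "rotation": [0, 0, 0]}]}}

```text
clock: 7.42
ee_pos: [0.494, 0.2507, 0.1137]
orientation: [3.091, -0.027, 0.547]
contact_force: [0.1, 0.3, -2.9]
grip_width: 0.0217
grasp_force: 50.0
```

```bash
python3 g.py -106.5 62.5 0.0 8
```

```text
clock 7.4167 F [ 0.1  0.3 -2.9] tilt 0.3507 yaw 0.0005 roll 0.0002 O [-14.4   1.1  99.1] low end bottom [-108.3    1.    64.7] high end [ 79.6   1.1 133.4]
row [0.7 0.1 4.7] turn y -0.0438
row [0.7 0.1 4.7] turn y -0.0438
row [0.7 0.1 4.7] turn y -0.0438
row [0.7 0.1 4.7] turn y -0.0438
row [0.8 0.1 4.7] turn y -0.0438
row [0.8 0.1 4.7] turn y -0.0438
row [0.8 0.1 4.7] turn y -0.0438
row [0.8 0.1 4.7] turn y -0.0438
```

>>> {"fn": "play_rows", "kwargs": {"moves": [{"delta_pos": [0.7, 0.1, 4.7], "rotation": [0, -0.044, 0]}, {"delta_pos": [0.7, 0.1, 4.7], "rotation": [0, -0.044, 0]}, {"delta_pos": [0.7, 0.1, 4.7], "rotation": [0, -0.044, 0]}, {"delta_pos": [0.7, 0.1, 4.7], "rotation": [0, -0.044, 0]}, {"delta_pos": [0.8, 0.1, 4.7], "rotation": [0, -0.044, 0]}, {"delta_pos": [0, 0, 0], "rotation": [0, 0, 0]}, {"delta_pos": [0, 0, 0], "rotation": [0, 0, 0]}]}}

```text
clock: 8.0
ee_pos: [0.5048, 0.2495, 0.0912]
orientation: [3.133, -0.03, 0.205]
contact_force: [-0.7, 0.2, -3.2]
grip_width: 0.0216
grasp_force: 50.0
```

```bash
python3 g.py -107 62.5 0.0 3
```

```text
clock 8.0 F [-0.7  0.2 -3.2] tilt 0.1304 yaw -0.001 roll -0.0006 O [-6.9  0.1 75.8] low end bottom [-106.1    0.2   62.8] high end [92.3 -0.  88.8]
row [0.3 0.  4.4] turn y -0.0435
row [0.3 0.  4.4] turn y -0.0435
row [0.3 0.  4.4] turn y -0.0435
```

>>> {"fn": "play_rows", "kwargs": {"moves": [{"delta_pos": [0.3, 0, 4.4], "rotation": [0, -0.0435, 0]}, {"delta_pos": [0.3, 0, 4.4], "rotation": [0, -0.0435, 0]}, {"delta_pos": [0.3, 0, 4.4], "rotation": [0, -0.0435, 0]}, {"delta_pos": [0, 0, 0], "rotation": [0, 0, 0]}, {"delta_pos": [0, 0, 0], "rotation": [0, 0, 0]}]}}

```text
clock: 8.42
ee_pos: [0.5062, 0.2498, 0.0784]
orientation: [3.141, -0.029, 0.001]
contact_force: [-0.3, 0.7, -3.2]
grip_width: 0.0216
grasp_force: 50.0
```

```bash
python3 g.py -106 60 0.0
```

```text
clock 8.4167 F [-0.3  0.7 -3.2] tilt 0.0008 yaw -0.0003 roll -0.0004 O [-7.5  0.3 62.9] low end bottom [-107.5    0.4   62.8] high end [92.5  0.3 63. ]
row [1.5 0.3 2.9] turn y -0.0008
```

>>> {"fn": "play_rows", "kwargs": {"moves": [{"delta_pos": [5, 0, 0.3], "rotation": [0, 0, 0]}, {"delta_pos": [5, 0, 0.3], "rotation": [0, 0, 0]}, {"delta_pos": [5, 0, 0.3], "rotation": [0, 0, 0]}, {"delta_pos": [4, 0, 0.3], "rotation": [0, 0, 0]}, {"delta_pos": [0, 0, 0.6], "rotation": [0, 0, 0]}, {"delta_pos": [0, 0, 0.6], "rotation": [0, 0, 0]}, {"delta_pos": [0, 0, 0], "rotation": [0, 0, 0]}, {"delta_pos": [0, 0, 0], "rotation": [0, 0, 0]}]}}

```text
clock: 9.08
ee_pos: [0.5248, 0.2494, 0.076]
orientation: [3.141, -0.029, -0.001]
contact_force: [0.1, -0.8, -3.4]
grip_width: 0.0217
grasp_force: 50.0
```

```bash
python3 g.py -86 60 0.0
```

```text
clock 9.0833 F [ 0.1 -0.8 -3.4] tilt -0.0009 yaw -0.0001 roll -0.0002 O [11.1  0.3 60.5] low end bottom [-88.9   0.3  60.6] high end [111.1   0.3  60.4]
row [2.9 0.3 0.5] turn y 0.0009
```

Now I'll lower onto the ledges and push against the end wall in small steps, watching the force.

>>> {"fn": "play_rows", "kwargs": {"moves": [{"delta_pos": [0, 0, 0.5], "rotation": [0, 0, 0]}, {"delta_pos": [0, 0, 0.5], "rotation": [0, 0, 0]}, {"delta_pos": [1, 0, 0], "rotation": [0, 0, 0]}, {"delta_pos": [1, 0, 0], "rotation": [0, 0, 0]}, {"delta_pos": [0, 0, 0], "rotation": [0, 0, 0]}, {"delta_pos": [0, 0, 0], "rotation": [0, 0, 0]}]}}

```text
clock: 9.58
ee_pos: [0.5273, 0.2495, 0.0754]
orientation: [-3.141, 0.029, -0.0]
contact_force: [0.3, 0.6, -1.7]
grip_width: 0.0214
grasp_force: 50.0
```

>>> {"fn": "play_rows", "kwargs": {"moves": [{"delta_pos": [0.5, 0, 0.5], "rotation": [0, 0, 0]}, {"delta_pos": [0.5, 0, 0], "rotation": [0, 0, 0]}, {"delta_pos": [0, 0, 0], "rotation": [0, 0, 0]}, {"delta_pos": [0, 0, 0], "rotation": [0, 0, 0]}]}}

```text
clock: 9.92
ee_pos: [0.528, 0.2496, 0.0754]
orientation: [-3.141, 0.028, 0.0]
contact_force: [-3.4, 0.9, 2.8]
grip_width: 0.0214
grasp_force: 50.0
```

>>> {"fn": "play_rows", "kwargs": {"moves": [{"delta_pos": [0.7, 0, 0], "rotation": [0, 0, 0]}, {"delta_pos": [0.7, 0, 0], "rotation": [0, 0, 0]}, {"delta_pos": [0, 0, 0], "rotation": [0, 0, 0]}, {"delta_pos": [0, 0, 0], "rotation": [0, 0, 0]}]}}

```text
clock: 10.25
ee_pos: [0.5285, 0.2498, 0.0754]
orientation: [-3.141, 0.028, 0.003]
contact_force: [-7.3, 0.4, 5.0]
grip_width: 0.0216
grasp_force: 50.0
```

The force rises without travel, so the board is against the end wall. Letting go.

>>> {"fn": "play_rows", "kwargs": {"moves": [{"delta_pos": [-0.5, 0, -0.3], "rotation": [0, 0, 0]}, {"delta_pos": [0, 0, 0], "rotation": [0, 0, 0]}, {"delta_pos": [0, 0, 0], "rotation": [0, 0, 0]}, {"delta_pos": [0, 0, 0], "rotation": [0, 0, 0]}, {"delta_pos": [0, 0, 0], "rotation": [0, 0, 0]}, {"delta_pos": [0, 0, 0], "rotation": [0, 0, 0]}], "fingers": 0.2}}

```text
clock: 10.75
ee_pos: [0.5292, 0.2493, 0.0748]
orientation: [3.141, -0.029, -0.001]
contact_force: [0.1, 0.4, 0.4]
grip_width: 0.0375
grasp_force: 0.0
```

>>> {"fn": "play_rows", "kwargs": {"moves": [{"delta_pos": [0, 0, -10], "rotation": [0, 0, 0]}, {"delta_pos": [0, 0, -30], "rotation": [0, 0, 0]}, {"delta_pos": [0, 0, -40], "rotation": [0, 0, 0]}, {"delta_pos": [0, 0, -40], "rotation": [0, 0, 0]}, {"delta_pos": [0, 0, -30], "rotation": [0, 0, 0]}, {"delta_pos": [0, 0, 0], "rotation": [0, 0, 0]}, {"delta_pos": [0, 0, 0], "rotation": [0, 0, 0]}, {"delta_pos": [0, 0, 0], "rotation": [0, 0, 0]}]}}

```text
clock: 11.42
ee_pos: [0.5289, 0.2493, 0.2248]
orientation: [3.141, -0.029, -0.001]
contact_force: [0.6, -0.3, -1.2]
grip_width: 0.0374
grasp_force: 0.0
```

```bash
python3 w.py pics/w4.png
```

```text
11.4167 [0.5289 0.2493 0.2248] [[1.0, -0.018, -0.001], [-0.018, -1.0, -0.0], [-0.001, 0.0, -1.0]] 0.037420798575850046 [ 0.6 -0.3 -1.2]
```

View pics/w4.png

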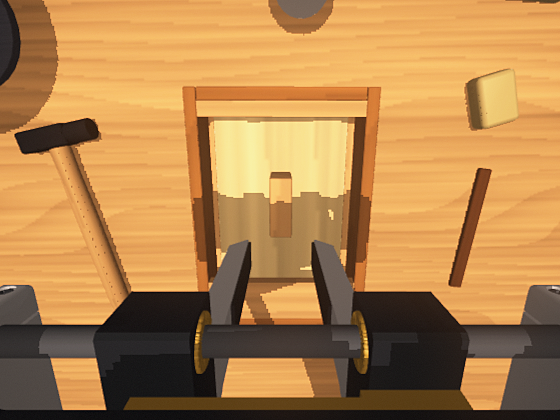

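The picture shows the lid flat in the box under both battens, with the block top's far edge at about (281,172). The bystanders look undisturbed. One numeric check on the block before handing in.

```bash
python3 - <<'E'
from h import *
z=np.load("pics/w4.png.npz"); p=dict(intrinsics=z["K"],view=z["V"])
RB=R.from_euler("z",-.018).as_matrix(); B=[.5137,.2493,0]
for z_,uv in[(.106,[[183,87],[380.5,87]]),(.114,[[270,172.5],[291.5,172.5]])]:
    print(((ray(p,uv,z_)-B)@RB*1000).round(1))
X=np.array([[44,-11,114],[44,11,114],[-16,-11,114],[-16,11,114],[44,11,69]])/1000
print(proj(p,X@RB.T+B).round(1))
E
```

```text
[[126.4  88.6 106. ]
 [126.4 -88.9 106. ]]
[[ 50.4  10.8 114. ]
 [ 50.4  -9.4 114. ]]
[[293.2 179.3]
 [269.9 179.3]
 [292.5 238.8]
 [270.4 238.8]
 [271.3 172.1]]
```

```bash
python3 -c "
from plant import robot
print(robot.finish_job())"
```

```text
the job is handed in; nothing more can be done
None
```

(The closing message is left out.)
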